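Lid the sweet pots from the stack

TASK

The four wooden lids are stacked in one pile on the confectioner's bench, and the four white pots of sugar sweets stand open around it. Take the pile apart and close every pot with the lid of its own shape and size, each lid lying flat and well centred on the rim, the square and the oblong lid turned in line with their pots. Leave the dome mould and the blue cup where they are.

Things in the scene. Friction and masses are not known exactly. Their poses are not given: they have to be found in the camera images.
- lid_small_center (a point): Small round lid, 44 mm across, plain light wood, 20 mm thick, flat on both faces, no knob, with a thin dark line round its edge. It starts on top of the stack of four lids (its underside 60 mm above the bench). Its point is the middle of the lid, half-way up (10 mm above its underside); z is up.
- lid_round_center (a point): Large round lid, 58 mm across, plain light wood, 20 mm thick, flat on both faces, no knob, with a thin dark line round its edge. Second from the top of the stack (underside 40 mm above the bench). Its point is the middle of the lid, half-way up (10 mm above its underside); z is up.
- lid_square_center (a point): Square lid, 60 x 60 mm, plain light wood, 20 mm thick, flat on both faces, no knob, with a thin dark line round its edge. Third from the top of the stack (underside 20 mm above the bench). Its point is the middle of the lid, half-way up (10 mm above its underside); z is up. x and y run along its sides.
- lid_oblong_center (a point): Oblong lid, 130 mm along its x by 64 mm along its y, plain light wood, 20 mm thick, flat on both faces, no knob, with a thin dark line round its edge. The lowest of the stack, lying on the bench. Its point is the middle of the lid, half-way up (10 mm above its underside); z is up.
- pot_small_rim (a point): Small round white ceramic pot, open, 40 mm across outside and 50 mm high. Its point is the centre of the mouth, level with the rim, 50 mm above the bench; the wall is 8 mm thick. It is fixed to the bench.
- pot_round_rim (a point): Large round white ceramic pot, open, 54 mm across outside and 50 mm high. Its point is the centre of the mouth, level with the rim, 50 mm above the bench; the wall is 8 mm thick. It is fixed to the bench.
- pot_square_rim (a point): Square white ceramic pot, open, 56 x 56 mm outside and 50 mm high, sides along its x and y. Its point is the centre of the mouth, level with the rim, 50 mm above the bench; the wall is 8 mm thick. It is fixed to the bench.
- pot_oblong_rim (a point): Oblong white ceramic pot, open, 126 mm along its x by 60 mm along its y outside and 50 mm high. Its point is the centre of the mouth, level with the rim, 50 mm above the bench; the wall is 8 mm thick. It is fixed to the bench.
- dome: Aluminium dome mould, an upturned half-round 52 mm across, 25 mm high, in the middle of the pots. Leave it. Its point is the centre of its underside.
- cup: Small open blue ceramic cup, 52 mm across and 35 mm high, beyond the pots on the robot's right. Leave it. Its point is the centre of its underside.
There are look-alikes about, which are no part of the job. Leave any red or turquoise look-alike of the part that bears lid_small_center alone.

How it is judged:
By the outcome, as a careful person would: the job done as asked, in the order asked, and still so for the second after the job is handed in, with the robot touching nothing.
It also fails if it takes over 117 s, if anything falls off the work surface, if the arm or the gripper's body presses on something with over 40 N, if the wrist force passes 120 N, or if a joint passes its speed limit or range.

ROBOT

A 7-joint arm with a two-finger parallel gripper is mounted at the origin on the work surface. World frame = base frame: x ahead of the robot, y to its left, z up, the work surface at z = 0. Lengths are in mm, angles in rad, forces in N, time in s.
With the tool pointing down it reaches from about 400 to 875 mm from the base axis. Payload 4.4 kg.
Tool frame: the origin (TCP) lies on the centre line of the jaws, within the pads' length; the fingertips stand 25 mm ahead of it and the grasp point (between the pads) lies 6 mm ahead of it; z points along the fingers, x is the direction in which the jaws open and shut, and the axes are right-handed (so a half turn about z gives the same grasp; the last joint's range is limited). The gripper opens to 85 mm and grips with 20 to 120 N. Pads are 22 mm wide; open, the fingers measure 114 mm over their backs; the gripper's body (76 mm by 85 mm) begins 54 mm behind the grasp point. The pads swing forward as they close: fully open they stand 13 mm farther back than shut.
Start: joints at [-1.345, 0.628, 0.038, 1.517, -0.027, 0.996, -0.02], TCP at [186.966, 622.544, 256.313] pointing down, gripper open.
Joint ranges: [-3.06, 3.06], [-0.37, 2.12], [-1.25, 1.32], [0.18, 2.47], [-1.1, 4.24], [0.23, 1.98], [-2.94, 2.94]. Speed limits (rad/s): [2.57, 2.57, 3.14, 3.14, 3.14, 3.14, 3.14].

INTERFACE

Orientations are given as [roll, pitch, yaw] about the fixed x, y, z axes, in that order (R = Rz(yaw) Ry(pitch) Rx(roll)).
In Python, from cell import ctrl, cams gives the robot as it stands. The module is installed in compiled form; this text tells all that it offers.
- The arm moves only by the tool step_arm, never from a script. Its arguments are lists of equal length, an entry for each row: "linear": the shift along the tool's x, y, z in mm, a list of three; "yaw": the turn about the tool's z in rad; "gripper": the opening, from -1 (shut) to 1 (fully open). A call has 1 to 8 rows; each row is the pose to reach, as a shift and turn from the pose commanded when the call began, along the tool's axes at that moment; what a row does not reach only later rows make up. A row lasts 1/12 s, in which the tool goes at most 41.7 mm and 7.16 degrees, less where a joint would pass 70% of its speed; a pose out of reach is approached as far as the arm can. A call with a gripper value outside its range is refused whole. The fingers move at their own pace and stop on an object; the grip force is fixed at half the most. Time passes only in rows, so rows that repeat a pose let the fingers close. It gives the time, the measured TCP pose, the force and the opening at its end, in the units of the state.
- ctrl.read_state(): the state, without advancing time (a new reading comes with each control period).
- cams.get_image(name): name is "scene" or "top"; returns a dict with "frame" (400x640x3 uint8, red, green, blue), "depth" (400x640 float32, mm along the optical axis (not along the pixel's ray), 0 where there is no reading), "intrinsics" (3x3 intrinsics, pixels), "cam_to_world" (4x4, takes a point from camera to world coordinates). Camera axes: x right, y down, z forward; pixel columns grow to the right and rows downward; lengths in mm; the calibration is good to about 2 mm. A picture is of the moment at which its call begins.
- ctrl.finish_job(): hands the job in, once; it reports no verdict.
Trained networks look in the newest picture that a camera, given by its name, has taken for a name from the list of things; names that differ only in an ending like _2 or _b are one class to them, and where a whole thing is asked for, a point or a joint stands for the part that bears it (a point fixed in the world has none). Each returns a list of dicts, best first, with "conf" (0 to 1); they miss things now and then, are a little off and sometimes report something else, mostly with a low value. They report only what shows in the picture. A call takes as long as a camera call. They do not tell look-alikes from the thing itself.
- cams.regions_of(camera, name): "pixels" (400x640 bool, what is visible of it) and "pixel" ([column, row] in pixels, amid what is visible of it).
The state is a dict: "clock": time; "qpos": joint angles; "qd": joint speeds; "tau": joint torques, N m; "eef_pos": TCP position; "tool_rot": TCP orientation; "force": force on the tool from outside, world axes, zero at the start; "torque": the same for the moment, N m; "width": finger opening in mm.
Only numpy, scipy, OpenCV 4.12 (cv2) and the standard library are available. Lean on these libraries where they do the work, as an engineer would, in place of code of your own. Each camera call takes 0.05 s, during which the arm holds its last target.

## Working session

There is one attempt and no reset: what is moved stays moved. The work goes in short steps, Python scripts to look and compute and a tool call to move; the robot and the scene stay as the last step left them, time stands still between calls to the robot, and variables do not carry over. Pictures are saved under pics/ and viewed, and the job is handed in when it is done.

Besides the shell and the picture viewer there is one more tool, called after ">>>" as name([rows], argument=value, ...), one row to a line, values as JSON. step_arm: Moves the arm, as the interface text tells. Its arguments: {"type":"object","properties":{"linear":{"type":"array"},"yaw":{"type":"array"},"gripper":{"type":"array"}},"required":["linear","yaw","gripper"]}

```bash
mkdir -p pics; ls; python3 - <<'E'
from cell import ctrl,cams
import cv2
s=ctrl.read_state()
print({k:s[k] for k in s})
for n in("scene","top"):
    d=cams.get_image(n); cv2.imwrite(f"pics/{n}0.png",d["frame"][:,:,::-1]); print(d["intrinsics"],d["cam_to_world"])
E
```

```text
pics
{'clock': 0.0, 'qpos': array([-1.34478456,  0.62934396,  0.03844625,  1.5183838 , -0.02704581,
        0.99630922, -0.02000473]), 'qd': array([-2.36068855e-04, -1.61646797e-03, -6.98014638e-05,  4.63747942e-04,
        3.69956266e-04, -2.54438855e-04,  8.37187640e-04]), 'tau': array([ 1.01855103e-04, -5.63404763e+01,  1.22643247e+00, -1.93430686e+01,
        1.11112290e-02,  1.05211115e-02,  4.31373294e-06]), 'eef_pos': array([186.78997064, 621.96711305, 255.38547114]), 'tool_rot': array([-3.14158256e+00,  1.92675598e-03,  1.27895108e+00]), 'force': array([-0.80394181,  0.92026627,  0.25564671]), 'torque': array([-0.00278705, -0.0072397 , -0.00869521]), 'width': 85.71175289387934}
[[362.93552273   0.         315.6525732 ]
 [  0.         362.93552273 196.33605576]
 [  0.           0.           1.        ]] [[ 2.75727105e-01  7.72971637e-01 -5.71392520e-01  1.01611357e+03]
 [ 9.61231929e-01 -2.23443902e-01  1.61573516e-01 -1.38989755e+02]
 [-2.78242931e-03 -5.93790932e-01 -8.04614558e-01  6.80186308e+02]
 [ 0.00000000e+00  0.00000000e+00  0.00000000e+00  1.00000000e+00]]
[[420.58714418   0.         322.06328779]
 [  0.         420.58714418 194.04269482]
 [  0.           0.           1.        ]] [[-1.51936298e-02 -9.98277344e-01  5.66700794e-02  5.28353416e+02]
 [-9.99794177e-01  1.44057527e-02 -1.42856004e-02 -1.15290698e+01]
 [ 1.34446161e-02 -5.68754655e-02 -9.98290751e-01  9.05155274e+02]
 [ 0.00000000e+00  0.00000000e+00  0.00000000e+00  1.00000000e+00]]
```

View pics/scene0.png

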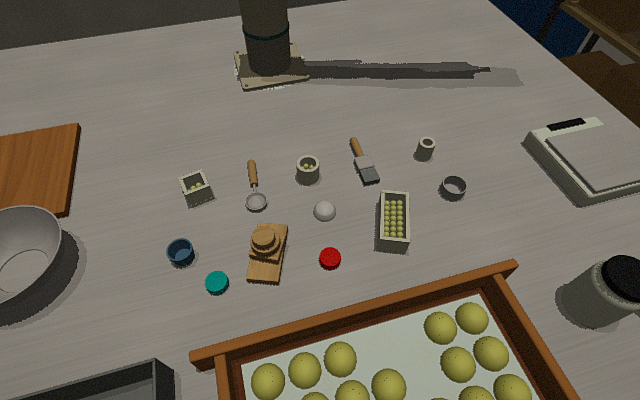

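View pics/top0.png

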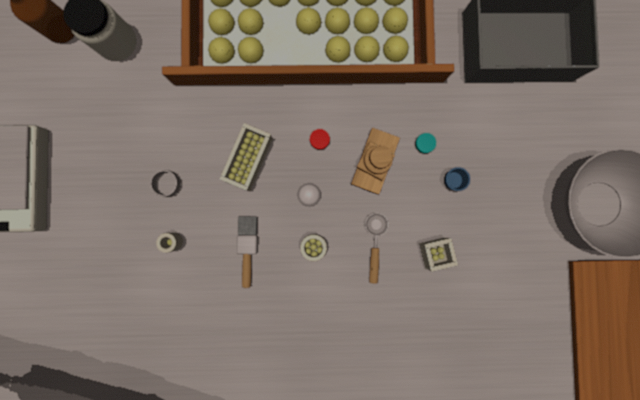

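The top view shows the lid stack at (376,160). The pots are oblong (246,157), round (313,247), square (440,254) and small (166,242). Next I'll measure them with depth from both cameras.

```bash
cat > h.py <<'E'
from cell import ctrl,cams
import numpy as np,cv2
def cloud(d):
    K=d["intrinsics"];T=d["cam_to_world"];z=d["depth"]
    v,u=np.mgrid[0:400,0:640]
    P=np.stack([(u-K[0,2])/K[0,0]*z,(v-K[1,2])/K[1,1]*z,z],-1)
    W=P@T[:3,:3].T+T[:3,3]; W[z==0]=np.nan
    return W
def atz(d,px,zz):
    K=d["intrinsics"];T=d["cam_to_world"]
    px=np.asarray(px,float).reshape(-1,2)
    r=np.c_[(px[:,0]-K[0,2])/K[0,0],(px[:,1]-K[1,2])/K[1,1],np.ones(len(px))]@T[:3,:3].T
    return T[:3,3]+r*((zz-T[2,3])/r[:,2])[:,None]
def proj(d,p):
    K=d["intrinsics"];T=d["cam_to_world"]
    c=(np.asarray(p,float).reshape(-1,3)-T[:3,3])@T[:3,:3]
    return c[:,:2]/c[:,2:]*K[0,0]+[K[0,2],K[1,2]]
E
python3 - <<'E'
from h import *
names=["lid_small_center","lid_round_center","lid_square_center","lid_oblong_center","pot_small_rim","pot_round_rim","pot_square_rim","pot_oblong_rim","dome","cup"]
for c in("top","scene"):
    d=cams.get_image(c); W=cloud(d)
    np.savez(f"{c}0.npz",**d)
    print(c)
    for n in names:
        for r in cams.regions_of(c,n)[:3]:
            m=r["pixels"]; P=W[m]; P=P[~np.isnan(P[:,0])]
            print(n,round(r["conf"],2),np.round(r["pixel"]),m.sum(),"med",np.round(np.median(P,0)) if len(P) else None,"zmax",np.round(np.percentile(P[:,2],95)) if len(P) else None)
    bench=W[230:260,200:230] if c=="top" else W[100:130,350:400]
    print("bench z",np.nanmedian(bench[...,2]))
    z=[cv2.resize(d["frame"][y:y+h,x:x+w],None,fx=5,fy=5,interpolation=cv2.INTER_NEAREST) for x,y,w,h in ([(345,120,70,85),(210,115,70,85)] if c=="top" else [(235,210,70,85),(370,180,70,85)])]
    cv2.imwrite(f"pics/z_{c}.png",np.hstack(z)[:,:,::-1])
E
```

```text
top
lid_small_center 0.86 [319. 140.] 342 med [696. -21.  21.] zmax 23.0
lid_small_center 0.63 [430. 141.] 366 med [ 684. -246.   20.] zmax 23.0
lid_small_center 0.58 [377. 159.] 416 med [ 647. -139.   81.] zmax 83.0
lid_round_center 0.72 [314. 246.] 539 med [468.  -5.  38.] zmax 52.0
lid_round_center 0.62 [370. 166.] 251 med [ 631. -125.   60.] zmax 63.0
lid_square_center 0.8 [365. 168.] 229 med [ 632. -118.   40.] zmax 44.0
lid_oblong_center 0.65 [375. 177.] 931 med [ 622. -136.   21.] zmax 24.0
pot_small_rim 0.66 [168. 243.] 443 med [483. 290.  44.] zmax 52.0
pot_round_rim 0.56 [313. 245.] 558 med [467.  -4.  41.] zmax 52.0
pot_square_rim 0.8 [437. 253.] 980 med [ 449. -264.   35.] zmax 52.0
pot_oblong_rim 0.6 [246. 156.] 2062 med [656. 131.  32.] zmax 52.0
dome 0.6 [308. 194.] 389 med [577.   3.  20.] zmax 26.0
cup 0.8 [459. 180.] 473 med [ 607. -316.   17.] zmax 37.0
cup 0.64 [370. 166.] 261 med [ 631. -126.   60.] zmax 64.0
bench z 0.8174536162646291
scene
lid_small_center 0.76 [218. 284.] 459 med [ 692. -247.   20.] zmax 22.0
lid_small_center 0.66 [264. 237.] 457 med [ 655. -141.   80.] zmax 82.0
lid_round_center 0.64 [269. 249.] 319 med [ 668. -131.   59.] zmax 62.0
lid_square_center 0.84 [275. 257.] 328 med [ 669. -129.   39.] zmax 42.0
lid_square_center 0.72 [325. 211.] 389 med [590.   1.  17.] zmax 25.0
lid_oblong_center 0.58 [269. 269.] 980 med [ 690. -147.   20.] zmax 22.0
pot_small_rim 0.87 [424. 146.] 381 med [495. 286.  37.] zmax 51.0
pot_round_rim 0.66 [310. 167.] 575 med [485.  -6.  37.] zmax 51.0
pot_square_rim 0.82 [193. 190.] 812 med [ 473. -262.   36.] zmax 51.0
pot_oblong_rim 0.93 [390. 225.] 1907 med [668. 130.  31.] zmax 51.0
dome 0.55 [324. 212.] 368 med [591.   1.  18.] zmax 25.0
cup 0.63 [182. 248.] 582 med [ 602. -310.   21.] zmax 36.0
bench z 0.1738139189382082
```

View pics/z_top.png

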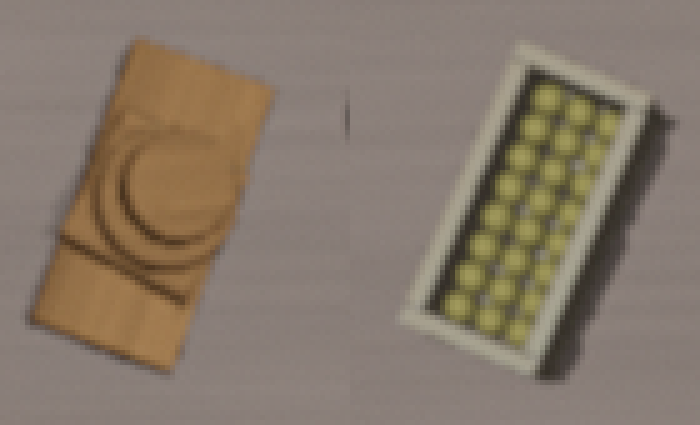

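View pics/z_scene.png

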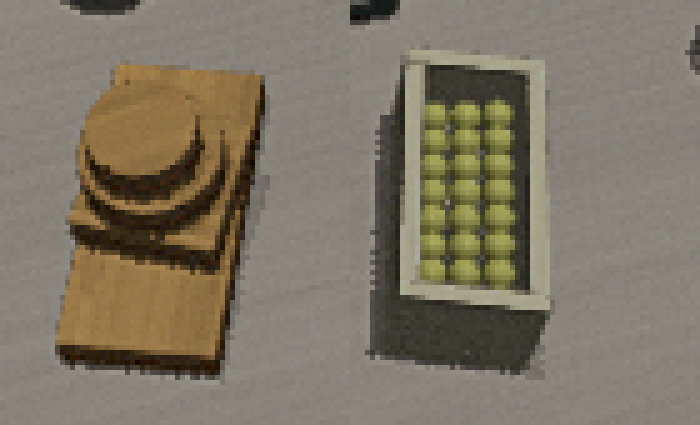

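```bash
cat >> h.py <<'E'
from scipy.optimize import minimize
def sdf(q,shape):
    k=shape[0]
    if k=='c': s=np.hypot(q[:,0],q[:,1])-shape[1]/2
    else:
        a=np.abs(q)-np.array(shape[1:3])/2
        s=np.hypot(*np.maximum(a,0).T)+np.minimum(a.max(1),0)
    return s
def fit(ds,lev,shape,x0,wall=0,band=6,R=None):
    """pixels at level lie in footprint, lower ones outside; higher ignored"""
    I=[];O=[]
    R=R or max(shape[1:])*0.5*(1.45 if shape[0]=='r' and len(set(shape[1:]))==1 else 1)+15
    for d in ds:
        W=cloud(d); v,u=np.mgrid[0:400,0:640]
        X=atz(d,np.c_[u.ravel(),v.ravel()],lev)[:,:2]; z=W[...,2].ravel()
        near=(np.hypot(*(X-x0[:2]).T)<R)&~np.isnan(z)
        I.append(X[near&(abs(z-lev)<band)]);O.append(X[near&(z<lev-band)])
    I=np.vstack(I);O=np.vstack(O)
    def f(p):
        c,s=np.cos(p[2]),np.sin(p[2]);M=np.array([[c,-s],[s,c]])
        def S(X):
            q=(X-p[:2])@M; a=sdf(q,shape)
            if wall:
                b=sdf(q,(shape[0],)+tuple(w-2*wall for w in shape[1:])); a=np.maximum(a,-b)
            return a
        return (np.minimum(np.maximum(S(I),0),8)).sum()+(np.minimum(np.maximum(-S(O),0),8)).sum()
    best=None
    for y in ([x0[2]] if shape[0]=='c' else x0[2]+np.array([-.15,0,.15])):
      for dx in(-4,0,4):
        for dy in (-4,0,4):
          x=np.array([x0[0]+dx,x0[1]+dy,y])
          r=minimize(f,x,method="Nelder-Mead",options=dict(initial_simplex=x+np.array([[0,0,0],[5,0,0],[0,5,0],[0,0,.1]])))
          if best is None or r.fun<best.fun: best=r
    return best.x,best.fun/len(I),len(I)
E
cat > m.py <<'E'
from h import *
t=dict(np.load("top0.npz"));s=dict(np.load("scene0.npz"))
items=[("lid_small",80,('c',44),(650,-140,0),0),("lid_round",60,('c',58),(648,-138,0),0),("lid_square",40,('r',60,60),(648,-135,-.3),0),("lid_oblong",20,('r',130,64),(645,-136,-.35),0),
("pot_small",50,('c',40),(482,289,0),8),("pot_round",50,('c',54),(468,-5,0),8),("pot_square",50,('r',56,56),(450,-264,.2),8),("pot_oblong",50,('r',126,60),(655,131,-.4),8)]
for n,l,sh,x0,w in items:
    for nm,ds in(("top",[t]),("scene",[s]),("both",[t,s])):
        x,c,k=fit(ds,l,sh,x0,w); print(n,nm,np.round(x,3),round(c,2),k)
E
python3 m.py
```

```text
lid_small top [ 6.46879e+02 -1.40939e+02 -1.00000e-02] 0.0 379
lid_small scene [ 6.51540e+02 -1.41149e+02  5.90000e-02] 0.02 381
lid_small both [ 6.49174e+02 -1.41012e+02  8.10000e-02] 0.13 760
lid_round top [ 6.44922e+02 -1.39044e+02  1.32000e-01] 0.01 233
lid_round scene [ 6.50303e+02 -1.39100e+02 -4.00000e-02] 0.02 230
lid_round both [ 6.47026e+02 -1.39296e+02  1.51000e-01] 0.26 463
lid_square top [ 6.44884e+02 -1.36654e+02 -5.11000e-01] 0.01 214
lid_square scene [ 6.50598e+02 -1.36888e+02 -4.97000e-01] 0.04 251
lid_square both [ 6.47402e+02 -1.36743e+02 -5.07000e-01] 0.35 465
lid_oblong top [ 6.47656e+02 -1.38881e+02 -3.73000e-01] 0.0 964
lid_oblong scene [ 6.52478e+02 -1.38872e+02 -3.77000e-01] 0.01 890
lid_oblong both [ 6.50053e+02 -1.38970e+02 -3.73000e-01] 0.09 1854
pot_small top [ 4.83178e+02  2.90788e+02 -1.90000e-02] 0.05 218
pot_small scene [ 4.88402e+02  2.90079e+02 -1.51000e-01] 0.3 136
pot_small both [4.84831e+02 2.90567e+02 7.90000e-02] 0.45 354
pot_round top [ 4.6833e+02 -4.7340e+00  1.2000e-02] 0.01 285
pot_round scene [ 4.73321e+02 -5.25200e+00 -1.18000e-01] 0.24 214
pot_round both [ 4.7006e+02 -5.0710e+00 -1.3900e-01] 0.43 499
pot_square top [ 4.50143e+02 -2.62730e+02  2.17000e-01] 0.03 418
pot_square scene [ 4.55225e+02 -2.62801e+02  2.25000e-01] 0.32 323
pot_square both [ 4.52121e+02 -2.62801e+02  2.19000e-01] 0.48 741
pot_oblong top [ 6.55596e+02  1.31765e+02 -4.10000e-01] 0.04 724
pot_oblong scene [ 6.60136e+02  1.31234e+02 -4.19000e-01] 0.12 648
pot_oblong both [ 6.57620e+02  1.31529e+02 -4.09000e-01] 0.26 1372
```

The two cameras agree except for a constant offset of about 5 mm in x. I'll settle that once a lid is held at a known TCP. First I'll approach the stack.

```bash
cat > go.py <<'E'
import sys
from h import *
s=ctrl.read_state()
x,y,z,yaw=map(float,sys.argv[1:5])
p=s["eef_pos"];a=s["tool_rot"][2]
d=np.array([x,y,z])-p
tx=d[0]*np.cos(a)+d[1]*np.sin(a); ty=d[0]*np.sin(a)-d[1]*np.cos(a)
dy=-(((yaw-a)+np.pi)%(2*np.pi)-np.pi)
print("t",round(s["clock"],2),"pos",np.round(p,1),"rpy",np.round(s["tool_rot"],4),"w",round(s["width"],1),"F",np.round(s["force"],1))
print("tool shift",np.round([tx,ty,-d[2]],1),"yaw",round(dy,4))
E
python3 go.py 649 -140 160 1.2
```

```text
t 1.2 pos [187.  622.5 256.3] rpy [-3.1416  0.      1.279 ] w 85.2 F [-0.2  0.7 -0. ]
tool shift [-597.4  661.9   96.3] yaw 0.079
```

>>> step_arm([
  [-26, 29, 0],
  [-53, 58, 0],
  [-80, 88, 0],
  [-106, 118, 0],
  [-133, 147, 0],
  [-159, 177, 0],
  [-186, 206, 0],
  [-212, 235, 0],
], yaw=[0, 0, 0, 0, 0, 0, 0, 0], gripper=[0.4, 0.4, 0.4, 0.4, 0.4, 0.4, 0.4, 0.4])

```text
clock: 1.87
eef_pos: [351.8, 350.1, 256.6]
tool_rot: [3.141, -0.0, 1.279]
force: [-0.5, 0.2, 0.8]
width: 59.6
```

>>> step_arm([
  [-26, 29, 0],
  [-53, 58, 0],
  [-80, 88, 0],
  [-106, 118, 0],
  [-133, 147, 0],
  [-159, 177, 0],
  [-186, 206, 0],
  [-212, 235, 0],
], yaw=[0.01, 0.02, 0.03, 0.04, 0.05, 0.06, 0.07, 0.08], gripper=[0.4, 0.4, 0.4, 0.4, 0.4, 0.4, 0.4, 0.4])

```text
clock: 2.53
eef_pos: [515.9, 79.3, 256.6]
tool_rot: [3.141, -0.0, 1.198]
force: [0.5, 0.6, 0.3]
width: 59.4
```

```bash
python3 go.py 649 -140 160 1.2
```

```text
t 2.53 pos [515.9  79.3 256.6] rpy [ 3.1411e+00 -4.0000e-04  1.1982e+00] w 59.4 F [0.5 0.6 0.3]
tool shift [-155.8  203.8   96.6] yaw -0.0018
```

>>> step_arm([
  [-22, 29, 10],
  [-45, 58, 20],
  [-67, 87, 35],
  [-89, 116, 50],
  [-111, 145, 65],
  [-134, 174, 80],
  [-156, 204, 96],
  [-156, 204, 96],
], yaw=[0, 0, 0, 0, 0, 0, 0, 0], gripper=[0.4, 0.4, 0.4, 0.4, 0.4, 0.4, 0.4, 0.4])

```text
clock: 3.2
eef_pos: [649.0, -147.8, 156.6]
tool_rot: [3.141, 0.006, 1.19]
force: [0.3, -2.2, -0.5]
width: 59.9
```

```bash
cat > look.py <<'E'
import sys
from h import *
tag=sys.argv[1]
out=[]
for c in("top","scene"):
    d=cams.get_image(c); np.savez(f"{c}_{tag}.npz",**d)
    p=proj(d,[float(a) for a in sys.argv[2:5]])[0].astype(int)
    x=max(0,min(640-100,p[0]-50));y=max(0,min(400-100,p[1]-50))
    out.append(cv2.resize(d["frame"][y:y+100,x:x+100],None,fx=4,fy=4,interpolation=cv2.INTER_NEAREST)); print(c,"crop origin",x,y)
cv2.imwrite(f"pics/{tag}.png",np.hstack(out)[:,:,::-1])
E
python3 look.py a 649 -140 90; python3 go.py 649 -140 160 1.2
python3 - <<'E'
from h import *
s=ctrl.read_state();p=s["eef_pos"];a=s["tool_rot"][2]
for c in("top","scene"):
    W=cloud(dict(np.load(f"{c}_a.npz"))).reshape(-1,3);W=W[~np.isnan(W[:,0])]
    q=W-p; X=q[:,0]*np.cos(a)+q[:,1]*np.sin(a);Y=q[:,0]*np.sin(a)-q[:,1]*np.cos(a)
    for sg in(1,-1):
        m=(abs(Y)<15)&(X*sg>25)&(X*sg<55)&(W[:,2]>90)
        print(c,sg,m.sum(),np.round(np.sort(W[m,2])[:12]), np.round(np.percentile(X[m],[2,50,98])),np.round(np.percentile(Y[m],[2,98])))
E
```

```text
top crop origin 331 105
scene crop origin 212 181
t 3.3 pos [ 648.  -140.3  158.8] rpy [-3.1397e+00  1.1000e-03  1.1956e+00] w 59.7 F [-0.5  1.3  0.7]
tool shift [ 0.7  0.9 -1.2] yaw -0.0044
top 1 1305 [142. 144. 146. 147. 149. 151. 154. 156. 157. 157. 164. 165.] [26. 36. 53.] [-14.  14.]
top -1 623 [521. 522. 522. 522. 523. 524. 524. 525. 526. 526. 527. 527.] [-46. -36. -26.] [-15.  14.]
scene 1 1405 [141. 142. 142. 143. 145. 145. 145. 146. 146. 146. 147. 147.] [27. 35. 53.] [-11.  15.]
scene -1 421 [139. 139. 140. 140. 140. 141. 142. 142. 143. 143. 143. 143.] [-55. -43. -30.] [-7. 15.]
```

View pics/a.png

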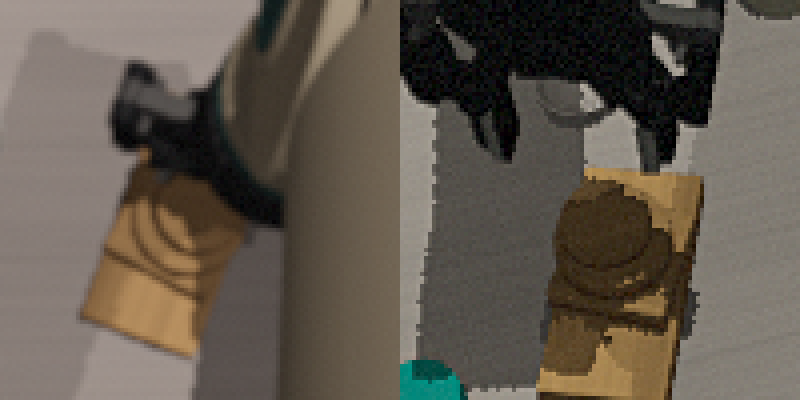

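The fingertips are at z≈140 with the TCP at 158.8, so they reach about 19–20 mm ahead at 60 mm opening. Now descending onto the small lid.

>>> step_arm([
  [0.2, 1.5, 20],
  [0.2, 1.5, 40],
  [0.2, 1.5, 55],
  [0.2, 1.5, 66],
  [0.2, 1.5, 72.8],
  [0.2, 1.5, 72.8],
  [0.2, 1.5, 72.8],
  [0.2, 1.5, 72.8],
], yaw=[0, 0, 0, 0, 0, 0, 0, 0], gripper=[0.4, 0.4, 0.4, 0.4, 0.4, 0.4, 0.4, 0.4])

```text
clock: 3.97
eef_pos: [650.7, -138.5, 88.7]
tool_rot: [3.14, -0.0, 1.199]
force: [-0.2, -0.1, -1.0]
width: 59.8
```

```bash
python3 go.py 649.2 -141 86 1.2; python3 look.py b 649 -140 80
```

```text
t 3.97 pos [ 650.7 -138.5   88.7] rpy [ 3.1398e+00 -4.0000e-04  1.1993e+00] w 59.8 F [-0.2 -0.1 -1. ]
tool shift [-2.9 -0.5  2.7] yaw -0.0007
top crop origin 330 105
scene crop origin 212 184
```

View pics/b.png

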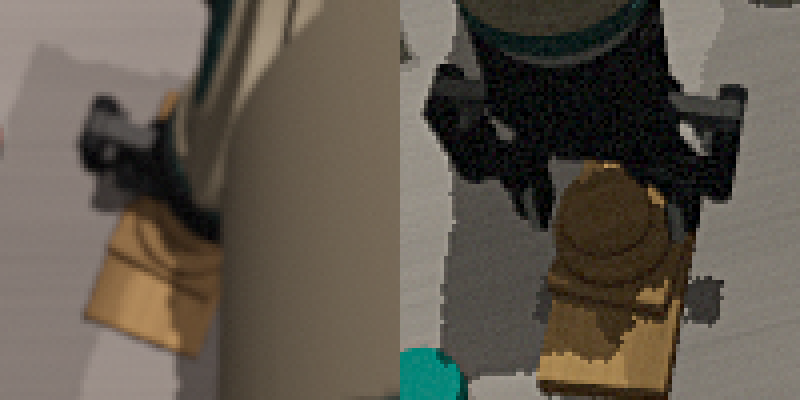

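The fingers straddle the small lid (scene crop around x 545–680) and sit slightly off-centre. I'll correct that and close.

>>> step_arm([
  [-2.5, -0.5, 2.5],
  [-2.5, -0.5, 2.5],
  [-2.5, -0.5, 2.5],
  [-2.5, -0.5, 2.5],
  [-2.5, -0.5, 2.5],
  [-2.5, -0.5, 2.5],
], yaw=[0, 0, 0, 0, 0, 0], gripper=[0.4, 0.4, -0.3, -0.3, -0.3, -0.3])

```text
clock: 4.57
eef_pos: [648.9, -141.0, 85.5]
tool_rot: [3.141, -0.0, 1.199]
force: [0.3, -0.8, 3.0]
width: 42.1
```

```bash
python3 go.py 649.2 -141 86 1.2
```

```text
t 4.57 pos [ 648.9 -141.    85.5] rpy [ 3.1407 -0.      1.1988] w 42.1 F [ 0.3 -0.8  3. ]
tool shift [ 0.1  0.3 -0.5] yaw -0.0012
```

>>> step_arm([
  [0, 0, -5],
  [0, 0, -25],
  [0, 0, -50],
  [0, 0, -75],
  [0, 0, -75],
  [0, 0, -75],
], yaw=[0, 0, 0, 0, 0, 0], gripper=[-0.5, -0.5, -0.5, -0.5, -0.5, -0.5])

```text
clock: 5.07
eef_pos: [649.5, -140.8, 161.7]
tool_rot: [3.139, -0.001, 1.199]
force: [0.3, -0.4, -0.2]
width: 41.7
```

```bash
python3 go.py 486 290 160 1.2;python3 look.py c 649 -140 150
```

```text
t 5.07 pos [ 649.5 -140.8  161.7] rpy [ 3.1385e+00 -7.0000e-04  1.1991e+00] w 41.7 F [ 0.3 -0.4 -0.2]
tool shift [ 342.  -308.8    1.7] yaw -0.0009
top crop origin 336 100
scene crop origin 208 164
```

View pics/c.png

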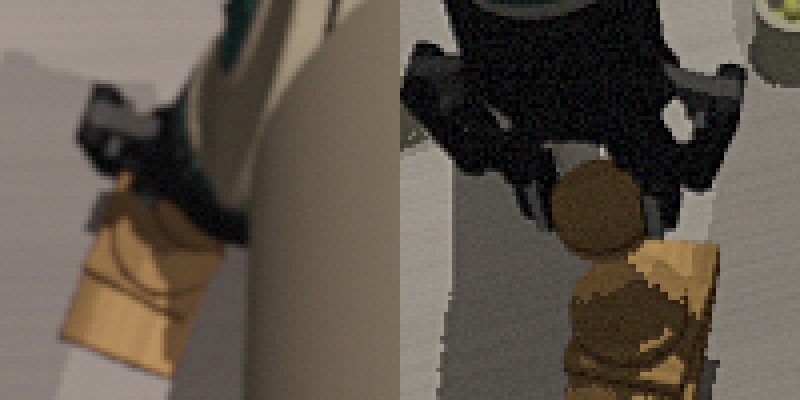

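```bash
cat > held.py <<'E'
import sys
from h import *
tag,lev,sh=sys.argv[1],float(sys.argv[2]),eval(sys.argv[3])
x0=[float(a) for a in sys.argv[4:7]]
for c in sys.argv[7:]:
    d=dict(np.load(f"{c}_{tag}.npz")); f=d["frame"].astype(int)
    W=cloud(d); 
    m=(np.hypot(W[...,0]-x0[0],W[...,1]-x0[1])<15)
    print(c,"z med near centre",np.nanmedian(W[...,2][m]))
    # black out fingers (non-wood) as unknown
    wood=(f[...,0]-f[...,2]>20)
    dd=dict(d); dep=d["depth"].copy(); hi=(W[...,2]>lev-8)&~wood; 
    hi=cv2.dilate(hi.astype(np.uint8),np.ones((3,3)))>0
    dep[hi&~wood]=0; dd["depth"]=dep
    print(c,lev,fit([dd],lev,sh,x0,0))
E
python3 held.py c 156 "('c',44)" 650 -141 0 scene; python3 go.py 0 0 0 0 | head -1
```

```text
scene z med near centre 154.36957014606082
scene 156.0 (array([ 6.52366739e+02, -1.41043059e+02, -6.35861510e-02]), np.float64(0.01221817845252777), 383)
t 5.17 pos [ 647.9 -140.4  159.2] rpy [-3.1398e+00  1.0000e-04  1.1991e+00] w 41.8 F [-0.7  0.3 -0.2]
```

```bash
python3 held.py c 154 "('c',44)" 650 -141 0 scene;python3 go.py 485.3 290.4 110 1.2
```

```text
scene z med near centre 154.36957014606082
scene 154.0 (array([ 6.51668848e+02, -1.41167914e+02,  2.79509822e-02]), np.float64(0.02564465022135058), 397)
t 5.17 pos [ 647.9 -140.4  159.2] rpy [-3.1398e+00  1.0000e-04  1.1991e+00] w 41.8 F [-0.7  0.3 -0.2]
tool shift [ 342.3 -307.9   49.2] yaw -0.0009
```

>>> step_arm([
  [28, -26, 0],
  [56, -51, 0],
  [84, -77, 0],
  [112, -102, 0],
  [140, -127, 0],
  [170, -153, 0],
  [200, -180, 0],
  [228, -206, 0],
], yaw=[0, 0, 0, 0, 0, 0, 0, 0], gripper=[-0.5, -0.5, -0.5, -0.5, -0.5, -0.5, -0.5, -0.5])

```text
clock: 5.83
eef_pos: [537.5, 148.4, 158.6]
tool_rot: [-3.139, 0.001, 1.199]
force: [0.2, 0.1, 0.4]
width: 42.0
```

>>> step_arm([
  [28, -25, 10],
  [56, -50, 20],
  [84, -76, 30],
  [105, -94, 40],
  [114.3, -101.9, 49],
  [114.3, -101.9, 49],
  [114.3, -101.9, 49],
  [114.3, -101.9, 49],
], yaw=[0, 0, 0, 0, 0, 0, 0, 0], gripper=[-0.5, -0.5, -0.5, -0.5, -0.5, -0.5, -0.5, -0.5])

```text
clock: 6.5
eef_pos: [487.2, 287.4, 110.8]
tool_rot: [3.141, 0.002, 1.196]
force: [-0.2, 0.0, 0.1]
width: 42.1
```

```bash
python3 go.py 485.3 290.4 86 1.2;python3 look.py d 485 290 70;python3 go.py 485.3 290.4 86 1.2; python3 held.py d 104 "('c',44)" 487 290 0 scene top
```

```text
t 6.5 pos [487.2 287.4 110.8] rpy [3.1405e+00 1.9000e-03 1.1960e+00] w 42.1 F [-0.2  0.   0.1]
tool shift [ 2.1 -2.9 24.8] yaw -0.004
top crop origin 113 192
scene crop origin 378 85
t 6.6 pos [487.6 287.5 111.4] rpy [3.1402e+00 6.0000e-04 1.1951e+00] w 42.1 F [ 0.4 -0.1  0. ]
tool shift [ 1.8 -3.1 25.4] yaw -0.0049
scene z med near centre 106.04803427328761
scene 104.0 (array([491.04105942, 286.03940918,  -1.07005407]), np.float64(0.24394791853942263), 221)
top z med near centre 498.1224585697843
top 104.0 (array([ 4.86364744e+02,  2.85263000e+02, -1.13916812e-01]), np.float64(0.005256216558422593), 122)
```

View pics/d.png

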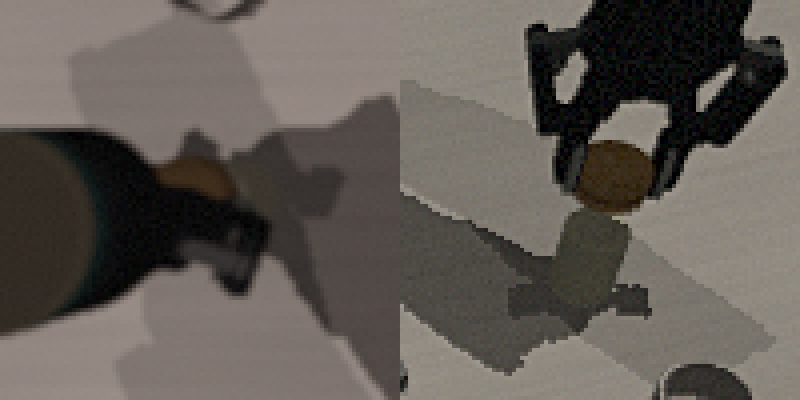

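```bash
python3 - <<'E'
from h import *
# wood colour mask outline, ray-plane at lid mid/top: fit circle by ellipse on the top face
for c in("scene","top"):
    d=dict(np.load(f"{c}_d.npz"));f=d["frame"].astype(int);W=cloud(d)
    m=(f[...,0]-f[...,2]>12)&(f[...,0]-f[...,1]>4)
    X=W; n=(np.hypot(W[...,0]-488,W[...,1]-288)<40)&(W[...,2]>60)&(W[...,2]<125)
    m&=n
    print(c,m.sum(),np.nanpercentile(W[...,2][m],[5,25,50,75,95]))
    v,u=np.nonzero(m&(W[...,2]>100))
    for l in(105,106):
        P=atz(d,np.c_[u,v],l)[:,:2]
        print(l,P.min(0),P.max(0),(P.min(0)+P.max(0))/2,P.mean(0),cv2.minEnclosingCircle(P.astype(np.float32)))
E
```

```text
scene 289 [ 89.86157952  99.29799335 105.50960104 106.37616334 107.46491468]
105 [467.29355602 248.87007276] [515.18164918 307.58247367] [491.2376026  278.22627321] [491.83148897 286.11546915] ((490.2806396484375, 278.1784362792969), 29.41362953186035)
106 [468.24771645 248.19575242] [516.05255295 306.80607788] [492.1501347  277.50091515] [492.74298856 285.37639519] ((491.1947937011719, 277.4531555175781), 29.36248016357422)
top 149 [ 92.71631752 103.57616258 105.69346561 106.63699687 108.40216477]
105 [489.28389566 264.93689834] [506.62939656 298.77616016] [497.95664611 281.85652925] [498.90549897 280.7674384 ] ((496.1215515136719, 281.85650634765625), 18.249135971069336)
106 [489.33272308 264.59138294] [506.65654631 298.38835389] [497.9946347  281.48986841] [498.94230172 280.40213867] ((496.1618347167969, 281.4898681640625), 18.226341247558594)
```

>>> step_arm([
  [2.7, -4, 8],
  [2.7, -4, 16],
  [2.7, -4, 25],
  [2.7, -4, 25],
  [2.7, -4, 25],
  [2.7, -4, 25],
  [2.7, -4, 25],
  [2.7, -4, 25],
], yaw=[0, 0, 0, 0, 0, 0, 0, 0], gripper=[-0.5, -0.5, -0.5, -0.5, -0.5, -0.5, -0.5, -0.5])

```text
clock: 7.27
eef_pos: [483.6, 294.1, 86.3]
tool_rot: [3.141, -0.0, 1.199]
force: [-0.6, -0.5, 0.6]
width: 41.9
```

```bash
python3 go.py 485.3 290.4 76 1.2;python3 look.py e 485 290 70;python3 go.py 485.3 290.4 86 1.2; python3 held.py e 80 "('c',44)" 487 290 0 scene top
```

```text
t 7.27 pos [483.6 294.1  86.3] rpy [ 3.1412e+00 -5.0000e-04  1.1990e+00] w 41.9 F [-0.6 -0.5  0.6]
tool shift [-2.8  3.  10.3] yaw -0.001
top crop origin 113 192
scene crop origin 378 85
t 7.37 pos [483.5 294.2  86.3] rpy [ 3.1413e+00 -5.0000e-04  1.1991e+00] w 42.0 F [-0.   0.9  0.3]
tool shift [-2.8  3.   0.3] yaw -0.0009
scene z med near centre 135.0726239890252
scene 80.0 (array([ 4.87854583e+02,  2.92122073e+02, -9.76322786e-03]), np.float64(0.19281223597643615), 204)
top z med near centre 483.21138349756603
top 80.0 (array([4.82942028e+02, 2.91809766e+02, 2.83460384e-02]), np.float64(0.004983787227981936), 112)
```

View pics/e.png

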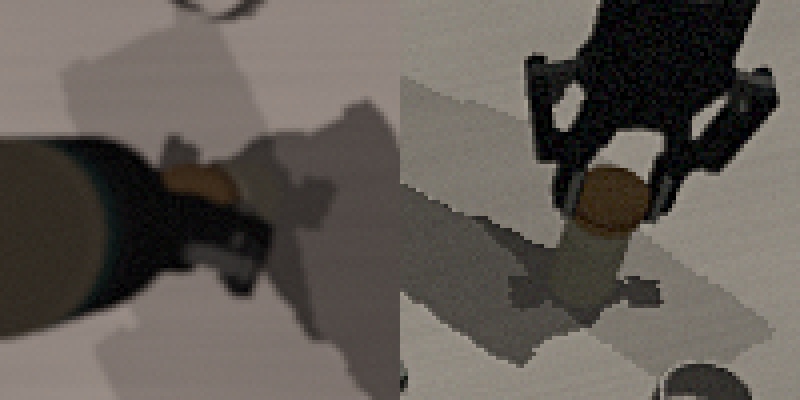

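>>> step_arm([
  [-1.2, 0.9, 3],
  [-1.2, 0.9, 6],
  [-1.2, 0.9, 8],
  [-1.2, 0.9, 9],
  [-1.2, 0.9, 9.5],
  [-1.2, 0.9, 9.5],
  [-1.2, 0.9, 9.5],
  [-1.2, 0.9, 9.5],
], yaw=[0, 0, 0, 0, 0, 0, 0, 0], gripper=[-0.5, -0.5, -0.5, -0.5, -0.5, -0.5, -0.5, -0.5])

```text
clock: 8.03
eef_pos: [483.8, 292.6, 76.6]
tool_rot: [3.142, -0.0, 1.199]
force: [0.6, 0.5, -0.4]
width: 42.1
```

```bash
python3 go.py 485.3 290.4 76 1.2;python3 look.py f 485 290 70;python3 held.py f 70 "('c',44)" 487 290 0 scene top
```

```text
t 8.03 pos [483.8 292.6  76.6] rpy [ 3.1416e+00 -1.0000e-04  1.1990e+00] w 42.1 F [ 0.6  0.5 -0.4]
tool shift [-1.5  2.2  0.6] yaw -0.001
top crop origin 113 192
scene crop origin 378 85
scene z med near centre 126.34599116349159
scene 70.0 (array([ 4.87606751e+02,  2.90983775e+02, -2.47669448e-02]), np.float64(0.17516462795719076), 205)
top z med near centre 478.663577771413
top 70.0 (array([4.83235032e+02, 2.90324352e+02, 2.23477268e-02]), np.float64(0.018985132130603065), 107)
```

>>> step_arm([
  [0.3, 0.4, 0.5],
  [0.3, 0.4, 1],
  [0.3, 0.4, 1.3],
  [0.3, 0.4, 1.3],
], yaw=[0, 0, 0, 0], gripper=[-0.5, -0.5, -0.5, -0.5])

```text
clock: 8.47
eef_pos: [484.4, 292.8, 75.5]
tool_rot: [3.141, -0.0, 1.199]
force: [-0.1, 0.2, 2.3]
width: 41.9
```

>>> step_arm([
  [0, 0, 0],
  [0, 0, 0],
  [0, 0, 0],
  [0, 0, 0],
  [0, 0, -5],
  [0, 0, -20],
  [0, 0, -50],
  [0, 0, -80],
], yaw=[0, 0, 0, 0, 0, 0, 0, 0], gripper=[0.2, 0.3, 0.4, 0.4, 0.4, 0.4, 0.7, 0.7])

```text
clock: 9.13
eef_pos: [483.4, 292.2, 155.5]
tool_rot: [-3.14, 0.002, 1.199]
force: [-0.3, -0.1, -0.0]
width: 72.7
```

```bash
python3 go.py 648 -139 160 1.2
```

```text
t 9.13 pos [483.4 292.2 155.5] rpy [-3.140e+00  2.300e-03  1.199e+00] w 72.7 F [-0.3 -0.1 -0. ]
tool shift [-341.9  310.    -4.5] yaw -0.001
```

>>> step_arm([
  [-28, 26, 0],
  [-56, 51, 0],
  [-84, 77, 0],
  [-112, 102, 0],
  [-140, 127, 0],
  [-140, 127, 0],
  [-140, 127, 0],
], yaw=[0, 0, 0, 0, 0, 0, 0], gripper=[0.7, 0.7, 0.7, 0.7, 0.7, 0.7, 0.7])

```text
clock: 9.72
eef_pos: [552.6, 112.7, 155.6]
tool_rot: [3.14, 0.001, 1.193]
force: [0.2, 0.4, -0.5]
width: 72.9
```

```bash
python3 look.py g 560 80 0;python3 go.py 648 -139 160 1.2
cat > m2.py <<'E'
import sys
from h import *
tag=sys.argv[1]
A={"ls":(80,('c',44),(648,-140,0),0),"lr":(60,('c',58),(648,-138,0),0),"lq":(40,('r',60,60),(648,-136,-.5),0),"lo":(20,('r',130,64),(650,-139,-.37),0),
"ps":(70,('c',44),(486,290,0),0),"pr":(70,('c',58),(470,-5,0),0),"pq":(70,('r',60,60),(452,-263,.22),0),"po":(70,('r',130,64),(657,131,-.41),0)}
for k in sys.argv[2:]:
    for c in("top","scene"):
        x,e,n=fit([dict(np.load(f"{c}_{tag}.npz"))],*A[k]); print(k,c,np.round(x,2),round(e,3),n)
E
python3 m2.py g ps lr lq lo; cp pics/g.png pics/g1.png; python3 - <<'E'
from h import *
cv2.imwrite("pics/g2.png",np.vstack([np.load("top_g.npz")["frame"],])[:,:,::-1])
E
```

```text
top crop origin 223 153
scene crop origin 302 147
t 9.82 pos [551.3 117.1 155.3] rpy [-3.1408e+00 -8.0000e-04  1.1995e+00] w 72.9 F [ 0.1  0.1 -0.4]
tool shift [-203.5  183.    -4.7] yaw -0.0005
ps top [482. 286.   0.] nan 0
ps scene [ 4.8809e+02  2.9068e+02 -9.0000e-02] 0.128 215
lr top [ 6.4496e+02 -1.3920e+02 -1.0000e-02] 0.003 631
lr scene [ 6.4969e+02 -1.3921e+02 -6.0000e-02] 0.018 630
lq top [ 6.4489e+02 -1.3655e+02 -5.1000e-01] 0.008 216
lq scene [ 6.5039e+02 -1.3706e+02 -4.9000e-01] 0.028 244
lo top [ 6.4759e+02 -1.3892e+02 -3.7000e-01] 0.001 965
lo scene [ 6.5246e+02 -1.3892e+02 -3.8000e-01] 0.012 904h.py:51: RuntimeWarning: invalid value encountered in scalar divide
  return best.x,best.fun/len(I),len(I)
```

View pics/g2.png

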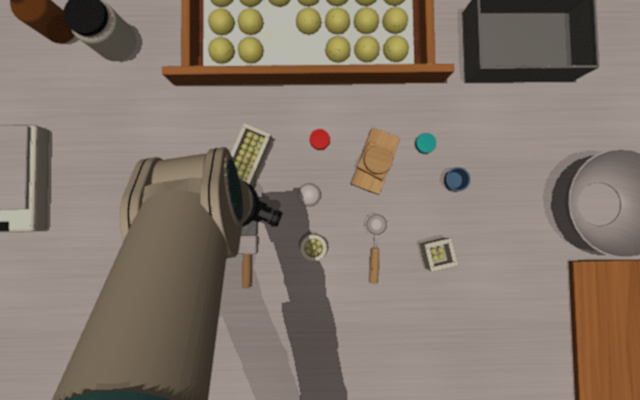

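>>> step_arm([
  [-29, 26, 0],
  [-58, 52, 0],
  [-87, 78, 5],
  [-116, 104, 15],
  [-146, 131, 25],
  [-180, 161, 35],
  [-204, 182.5, 45],
  [-204, 182.5, 55],
], yaw=[0, 0, 0, 0, 0, 0, 0, 0], gripper=[0.7, 0.7, 0.7, 0.7, 0.7, 0.7, 0.7, 0.7])

```text
clock: 10.48
eef_pos: [649.5, -149.2, 100.0]
tool_rot: [3.136, 0.005, 1.192]
force: [0.2, -1.7, -0.2]
width: 72.7
```

>>> step_arm([
  [0, 0, 0],
  [0, 0, 0],
  [0, 0, 0],
  [0, 0, 0],
], yaw=[0, 0, 0, 0], gripper=[0.7, 0.7, 0.7, 0.7])

```text
clock: 10.82
eef_pos: [648.1, -137.3, 101.0]
tool_rot: [3.141, -0.001, 1.203]
force: [0.1, -0.5, -0.5]
width: 72.8
```

```bash
python3 go.py 647.3 -139.2 63.5 1.2
```

```text
t 10.82 pos [ 648.1 -137.3  101. ] rpy [ 3.1413e+00 -1.5000e-03  1.2026e+00] w 72.8 F [ 0.1 -0.5 -0.5]
tool shift [-2.1 -0.1 37.5] yaw 0.0026
```

>>> step_arm([
  [-1, 0, 10],
  [-1, 0, 20],
  [-1, 0, 28],
  [-1, 0, 34],
  [-1, 0, 37.5],
  [-1, 0, 37.5],
  [-1, 0, 37.5],
  [-1, 0, 37.5],
], yaw=[0, 0, 0, 0, 0, 0, 0, 0], gripper=[0.7, 0.7, 0.7, 0.7, 0.7, 0.7, 0.7, 0.7])

```text
clock: 11.48
eef_pos: [647.5, -141.3, 62.9]
tool_rot: [3.141, -0.0, 1.199]
force: [0.3, -0.8, -0.6]
width: 72.5
```

```bash
python3 go.py 647.3 -139.2 63.5 1.2
```

```text
t 11.48 pos [ 647.5 -141.3   62.9] rpy [ 3.1411e+00 -1.0000e-04  1.1988e+00] w 72.5 F [ 0.3 -0.8 -0.6]
tool shift [ 1.9 -1.  -0.6] yaw -0.0012
```

>>> step_arm([
  [1.9, -0.9, -0.6],
  [1.9, -0.9, -0.6],
  [1.9, -0.9, -0.6],
  [1.9, -0.9, -0.6],
  [1.9, -0.9, -0.6],
  [1.9, -0.9, -0.6],
  [1.9, -0.9, -0.6],
  [1.9, -0.9, -0.6],
], yaw=[0, 0, 0, 0, 0, 0, 0, 0], gripper=[0.7, 0.7, 0, 0, 0, 0, 0, 0])

```text
clock: 12.15
eef_pos: [647.8, -139.0, 64.2]
tool_rot: [3.14, -0.0, 1.199]
force: [0.2, 0.7, 6.3]
width: 55.6
```

>>> step_arm([
  [0, 0, -5],
  [0, 0, -20],
  [0, 0, -40],
  [0, 0, -60],
  [0, 0, -60],
], yaw=[0, 0, 0, 0, 0], gripper=[-0.2, -0.2, -0.2, -0.2, -0.2])

```text
clock: 12.57
eef_pos: [649.4, -139.8, 127.3]
tool_rot: [3.135, -0.001, 1.199]
force: [1.2, 0.1, 0.5]
width: 55.9
```

```bash
python3 go.py 470 -5 110 1.2
```

```text
t 12.57 pos [ 649.4 -139.8  127.3] rpy [ 3.1351e+00 -1.0000e-03  1.1987e+00] w 55.9 F [1.2 0.1 0.5]
tool shift [  60.4 -216.2   17.3] yaw -0.0013
```

>>> step_arm([
  [8, -30, 0],
  [18, -65, 0],
  [28, -100, 0],
  [38, -135, 0],
  [47, -168, 4],
  [54, -194, 8],
  [58, -208, 12],
  [60.4, -216, 15],
], yaw=[0, 0, 0, 0, 0, 0, 0, 0], gripper=[-0.2, -0.2, -0.2, -0.2, -0.2, -0.2, -0.2, -0.2])

```text
clock: 13.23
eef_pos: [465.2, -2.8, 107.8]
tool_rot: [-3.139, 0.001, 1.201]
force: [0.5, 0.4, -0.3]
width: 56.3
```

>>> step_arm([
  [0, 0, 8],
  [0, 0, 16],
  [0, 0, 22],
  [0, 0, 26],
  [0, 0, 28],
  [0, 0, 28],
  [0, 0, 28],
  [0, 0, 28],
], yaw=[0, 0, 0, 0, 0, 0, 0, 0], gripper=[-0.2, -0.2, -0.2, -0.2, -0.2, -0.2, -0.2, -0.2])

```text
clock: 13.9
eef_pos: [468.1, -4.5, 80.4]
tool_rot: [3.141, -0.0, 1.199]
force: [-0.2, 0.4, -0.3]
width: 56.2
```

```bash
python3 go.py 470 -5 73.5 1.2; python3 look.py i 470 -5 80; python3 held.py i 80 "('c',58)" 472 -5 0 scene top;python3 go.py 470 -5 73.5 1.2
```

```text
t 13.9 pos [468.1  -4.5  80.4] rpy [ 3.1412e+00 -1.0000e-04  1.1986e+00] w 56.2 F [-0.2  0.4 -0.3]
tool shift [0.3 2.  6.9] yaw -0.0014
top crop origin 263 198
scene crop origin 256 103
scene z med near centre 129.46499788587266
scene 80.0 (array([ 4.73417985e+02, -5.49183693e+00,  8.65720197e-02]), np.float64(0.12525396261838315), 368)
top z med near centre 533.7931243241362
top 80.0 (array([468.,  -9.,   0.]), np.float64(nan), 0)
t 14.0 pos [468.1  -4.4  80.6] rpy [ 3.1410e+00 -3.0000e-04  1.1989e+00] w 56.0 F [ 0.1  1.  -0.8]
tool shift [0.1 2.  7.1] yaw -0.0011h.py:51: RuntimeWarning: invalid value encountered in scalar divide
  return best.x,best.fun/len(I),len(I)
```

View pics/i.png

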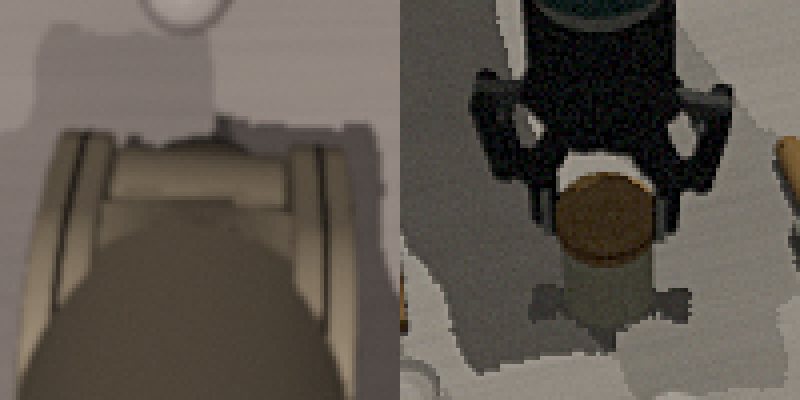

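```bash
python3 held.py i 77 "('c',58)" 472 -5 0 scene; python3 - <<'E'
from h import *
d=dict(np.load("scene_i.npz"));W=cloud(d);f=d["frame"].astype(int)
m=(f[...,0]-f[...,2]>12)&(np.hypot(W[...,0]-472,W[...,1]+5)<20)&(W[...,2]<95)
print(np.percentile(W[m][:,2],[10,50,90]))
# pot refit in scene with filled mouth (outer outline only): pixels inside or lower-than? use hull of rim pixels
for n,c0,lev in(("r",(473,-5),50),("s",(488,290),50)):
  for c in("scene","top"):
    d=dict(np.load(f"{c}0.npz"));W=cloud(d);v,u=np.mgrid[0:400,0:640]
    X=atz(d,np.c_[u.ravel(),v.ravel()],50)[:,:2]
    m=(abs(W[...,2].ravel()-50)<5)&(np.hypot(X[:,0]-c0[0],X[:,1]-c0[1])<45)
    print(n,c,cv2.minEnclosingCircle(X[m].astype(np.float32)),(X[m].min(0)+X[m].max(0))/2, np.median(W[...,2].ravel()[m]))
E
```

```text
scene z med near centre 129.46499788587266
scene 77.0 (array([ 4.71875289e+02, -5.63321391e+00,  5.09840937e-03]), np.float64(0.04046458366874581), 395)
[75.14230567 76.53910571 77.7899207 ]
r scene ((473.0849304199219, -5.1052985191345215), 28.481319427490234) [472.75794753  -5.50265087] 49.73632203279897
r top ((467.95220947265625, -4.823413848876953), 26.7805233001709) [467.97508871  -4.82057888] 50.24525910220132
s scene ((488.9888610839844, 290.445068359375), 21.921430587768555) [487.17686323 290.49595479] 49.95113305326754
s top ((483.21636962890625, 290.87713623046875), 20.028175354003906) [483.71055097 290.93803286] 50.593010217370306
```

>>> step_arm([
  [0.8, 1.3, 1.5],
  [0.8, 1.3, 3],
  [0.8, 1.3, 4],
  [0.8, 1.3, 5],
  [0.8, 1.3, 5.5],
  [0.8, 1.3, 6],
  [0.8, 1.3, 6],
  [0.8, 1.3, 6],
], yaw=[0, 0, 0, 0, 0, 0, 0, 0], gripper=[-0.2, -0.2, -0.2, -0.2, -0.2, -0.2, -0.2, -0.2])

```text
clock: 14.67
eef_pos: [469.3, -4.0, 74.3]
tool_rot: [-3.142, 0.0, 1.199]
force: [-0.1, -0.5, -0.7]
width: 55.7
```

```bash
python3 look.py j 470 -5 80; python3 held.py j 71 "('c',58)" 472 -5 0 scene ;python3 go.py 470 -5 73.5 1.2
```

```text
top crop origin 263 198
scene crop origin 256 103
scene z med near centre 72.64464692927214
scene 71.0 (array([ 4.72842865e+02, -4.84054990e+00,  6.29754750e-03]), np.float64(0.027701743087178207), 388)
t 14.77 pos [469.3  -4.   74.3] rpy [ 3.1416 -0.      1.199 ] w 56.0 F [ 0.5 -0.1  0.1]
tool shift [-0.6  1.   0.8] yaw -0.001
```

Within about 0.5 mm. I'll lower it the rest of the way to contact.

>>> step_arm([
  [-0.2, 0.3, 0.4],
  [-0.2, 0.3, 0.7],
  [-0.2, 0.3, 1],
  [-0.2, 0.3, 1],
], yaw=[0, 0, 0, 0], gripper=[-0.2, -0.2, -0.2, -0.2])

```text
clock: 15.1
eef_pos: [469.4, -4.1, 74.1]
tool_rot: [3.142, -0.0, 1.199]
force: [-2.5, 0.3, 10.2]
width: 56.0
```

>>> step_arm([
  [0, 0, 0],
  [0, 0, 0],
  [0, 0, 0],
  [0, 0, 0],
  [0, 0, -4],
  [0, 0, -16],
  [0, 0, -40],
  [0, 0, -60],
], yaw=[0, 0, 0, 0, 0, 0, 0, 0], gripper=[0.4, 0.6, 0.75, 0.75, 0.75, 0.75, 0.75, 0.75])

```text
clock: 15.77
eef_pos: [469.0, -4.4, 134.0]
tool_rot: [-3.14, 0.001, 1.199]
force: [0.1, 0.3, -0.6]
width: 74.9
```

```bash
python3 go.py 550 60 150 1.064
```

```text
t 15.77 pos [469.   -4.4 134. ] rpy [-3.1403e+00  6.0000e-04  1.1987e+00] w 74.9 F [ 0.1  0.3 -0.6]
tool shift [ 89.4  52.  -16. ] yaw 0.1347
```

```bash
python3 look.py k 560 -70 0; python3 m2.py k lq lo ps; python3 go.py 647.7 -136.7 110 1.064
```

```text
top crop origin 293 152
scene crop origin 240 162
lq top [ 6.4501e+02 -1.3677e+02 -5.0000e-01] 0.002 835
lq scene [ 6.4986e+02 -1.3686e+02 -5.1000e-01] 0.019 828
lo top [ 6.4766e+02 -1.3888e+02 -3.7000e-01] 0.001 986
lo scene [ 6.5244e+02 -1.3911e+02 -3.7000e-01] 0.014 963
ps top [4.8343e+02 2.9086e+02 6.0000e-02] 0.006 404
ps scene [ 4.8804e+02  2.9067e+02 -3.0000e-02] 0.111 214
t 15.87 pos [471.3  -4.4 135.8] rpy [ 3.1367e+00 -2.1000e-03  1.1988e+00] w 74.9 F [ 0.1  0.9 -0.1]
tool shift [-59.2 212.4  25.8] yaw 0.1348
```

View pics/k.png

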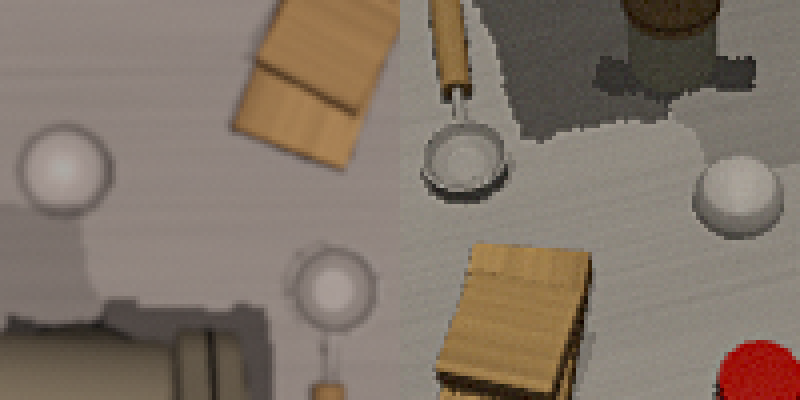

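>>> step_arm([
  [-8, 28, -10],
  [-17, 60, -10],
  [-27, 96, -10],
  [-36, 130, -5],
  [-45, 162, 0],
  [-52, 187, 5],
  [-57, 204, 10],
  [-59.4, 212.1, 15],
], yaw=[0.02, 0.04, 0.06, 0.08, 0.1, 0.12, 0.133, 0.133], gripper=[0.75, 0.75, 0.75, 0.75, 0.75, 0.75, 0.75, 0.75])

```text
clock: 16.53
eef_pos: [646.8, -139.1, 117.0]
tool_rot: [3.14, 0.001, 1.064]
force: [1.0, -0.2, 0.8]
width: 74.6
```

>>> step_arm([
  [0, 0, 10],
  [0, 0, 20],
  [0, 0, 30],
  [0, 0, 40],
  [0, 0, 48],
  [0, 0, 55],
  [0, 0, 60],
  [0, 0, 60],
], yaw=[0, 0, 0, 0, 0, 0, 0, 0], gripper=[0.75, 0.75, 0.75, 0.75, 0.75, 0.75, 0.75, 0.75])

```text
clock: 17.2
eef_pos: [644.7, -136.4, 57.1]
tool_rot: [-3.14, 0.001, 1.066]
force: [-0.5, -0.3, 1.2]
width: 74.6
```

```bash
python3 go.py 647.4 -136.8 43 1.066
```

```text
t 17.2 pos [ 644.7 -136.4   57.1] rpy [-3.1397e+00  5.0000e-04  1.0662e+00] w 74.6 F [-0.5 -0.3  1.2]
tool shift [ 0.9  2.6 14.1] yaw 0.0002
```

>>> step_arm([
  [0.9, 2, 5],
  [0.9, 2, 9],
  [0.9, 2, 12],
  [0.9, 2, 14],
  [0.9, 2, 14],
  [0.9, 2, 14],
  [0.9, 2, 14],
  [0.9, 2, 14],
], yaw=[0, 0, 0, 0, 0, 0, 0, 0], gripper=[0.75, 0.75, 0.75, 0.75, 0.75, 0.75, 0.75, 0.75])

```text
clock: 17.87
eef_pos: [647.9, -136.9, 44.5]
tool_rot: [3.141, -0.0, 1.066]
force: [-0.4, 0.7, -1.1]
width: 74.7
```

```bash
python3 go.py 647.4 -136.8 43 1.066
```

```text
t 17.87 pos [ 647.9 -136.9   44.5] rpy [ 3.1413e+00 -1.0000e-04  1.0660e+00] w 74.7 F [-0.4  0.7 -1.1]
tool shift [-0.1 -0.5  1.5] yaw 0.0
```

>>> step_arm([
  [0, -0.5, 1],
  [0, -0.5, 1],
  [0, -0.5, 1],
  [0, -0.5, 1],
  [0, -0.5, 1],
  [0, -0.5, 1],
  [0, -0.5, 1],
  [0, -0.5, 1],
], yaw=[0, 0, 0, 0, 0, 0, 0, 0], gripper=[0.4, 0, 0, 0, 0, 0, 0, 0])

```text
clock: 18.53
eef_pos: [647.6, -136.7, 43.8]
tool_rot: [3.141, -0.0, 1.066]
force: [-0.5, -0.0, 5.8]
width: 58.5
```

>>> step_arm([
  [0, 0, -4],
  [0, 0, -16],
  [0, 0, -36],
  [0, 0, -60],
  [0, 0, -78],
  [0, 0, -85],
  [0, 0, -85],
  [0, 0, -85],
], yaw=[0, 0, 0, 0, 0, 0, 0, 0], gripper=[-0.2, -0.2, -0.2, -0.2, -0.2, -0.2, -0.2, -0.2])

```text
clock: 19.2
eef_pos: [647.0, -136.5, 128.2]
tool_rot: [-3.141, -0.0, 1.066]
force: [-0.2, -0.2, -0.7]
width: 58.8
```

```bash
python3 look.py l 648 -137 110; python3 held.py l 104 "('r',60,60)" 650 -137 -.5 scene; python3 m2.py l lo;  python3 go.py 452.5 -262.8 110 1.79; python3 go.py 452.5 -262.8 110 .219
```

```text
top crop origin 331 104
scene crop origin 212 175
scene z med near centre 492.989761797628
scene 104.0 (array([ 6.45804879e+02, -1.36491204e+02, -5.08883719e-01]), np.float64(0.0), 38)
lo top [ 6.4739e+02 -1.3885e+02 -3.7000e-01] 0.002 674
lo scene [ 6.5293e+02 -1.3930e+02 -3.7000e-01] 0.002 1387
t 19.3 pos [ 646.3 -136.4  127. ] rpy [-3.1391e+00  7.0000e-04  1.0660e+00] w 58.9 F [ 0.4  0.1 -1.1]
tool shift [-204.4 -108.4   17. ] yaw -0.724
t 19.3 pos [ 646.3 -136.4  127. ] rpy [-3.1391e+00  7.0000e-04  1.0660e+00] w 58.9 F [ 0.4  0.1 -1.1]
tool shift [-204.4 -108.4   17. ] yaw 0.847
```

View pics/l.png

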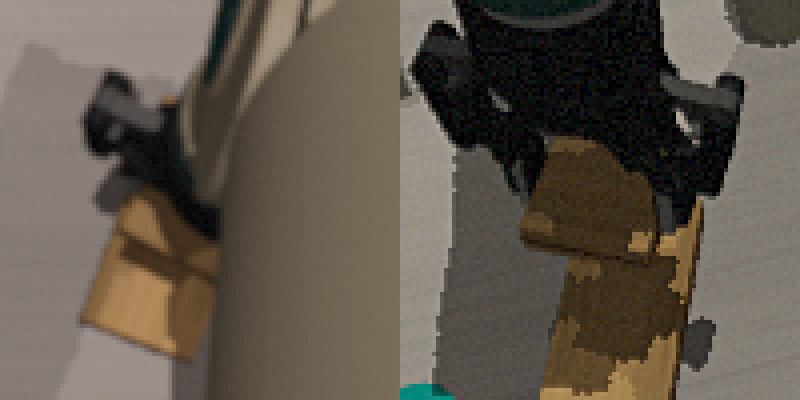

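>>> step_arm([
  [-20, -10, 0],
  [-48, -25, 0],
  [-80, -42, 0],
  [-112, -59, 0],
  [-144, -76, 0],
  [-172, -91, 0],
  [-192, -102, 0],
  [-204, -108.2, 0],
], yaw=[-0.09, -0.18, -0.28, -0.38, -0.48, -0.58, -0.67, -0.724], gripper=[-0.2, -0.2, -0.2, -0.2, -0.2, -0.2, -0.2, -0.2])

```text
clock: 19.97
eef_pos: [449.6, -264.5, 127.1]
tool_rot: [-3.137, -0.002, 1.79]
force: [-0.1, -1.7, -0.4]
width: 58.5
```

```bash
python3 go.py 452.5 -262.8 84 1.79; python3 -c "
from h import *; print(ctrl.read_state()['qpos'])"
```

```text
t 19.97 pos [ 449.6 -264.5  127.1] rpy [-3.1372e+00 -1.9000e-03  1.7905e+00] w 58.5 F [-0.1 -1.7 -0.4]
tool shift [ 1.1  3.2 43.1] yaw 0.0005
[ 0.55044613  0.64155364 -0.10933399  1.98380475  0.13263133  0.52755347
  2.13814951]
```

>>> step_arm([
  [0.5, 1.5, 10],
  [0.5, 1.5, 20],
  [0.5, 1.5, 30],
  [0.5, 1.5, 37],
  [0.5, 1.5, 41],
  [0.5, 1.5, 43],
  [0.5, 1.5, 43],
  [0.5, 1.5, 43],
], yaw=[0, 0, 0, 0, 0, 0, 0, 0], gripper=[-0.2, -0.2, -0.2, -0.2, -0.2, -0.2, -0.2, -0.2])

```text
clock: 20.63
eef_pos: [455.6, -261.8, 85.3]
tool_rot: [3.142, 0.0, 1.791]
force: [0.0, 0.5, -0.1]
width: 58.8
```

```bash
python3 go.py 452.5 -262.8 74 1.79; python3 look.py n 452 -263 80; python3 held.py n 80.5 "('r',60,60)" 455 -263 .22 scene top; python3 - <<'E'
from h import *
for tag,lo,hi,R in(("_n",70,90,25),("0",45,55,60)):
    d=dict(np.load(f"scene{tag}.npz"));W=cloud(d);f=d["frame"].astype(int)
    m=(np.hypot(W[...,0]-455,W[...,1]+263)<R)&(W[...,2]<hi)&(W[...,2]>lo)
    if tag=="_n": m&=(f[...,0]-f[...,2]>12)
    print(np.percentile(W[m][:,2],[10,50,90]))
    if tag=="0":
        for c in("scene","top"):
            d=dict(np.load(f"{c}0.npz"));W=cloud(d);v,u=np.mgrid[0:400,0:640]
            X=atz(d,np.c_[u.ravel(),v.ravel()],50)[:,:2]
            m=(abs(W[...,2].ravel()-50)<5)&(np.hypot(X[:,0]-453,X[:,1]+263)<60)
            print(c,cv2.minAreaRect(X[m].astype(np.float32)))
E
```

```text
t 20.63 pos [ 455.6 -261.8   85.3] rpy [3.1415 0.     1.7906] w 58.8 F [ 0.   0.5 -0.1]
tool shift [-0.3 -3.3 11.3] yaw 0.0006
top crop origin 395 205
scene crop origin 139 122
scene z med near centre 83.21508406397834
scene 80.5 (array([ 4.58896216e+02, -2.61445198e+02,  2.11537808e-01]), np.float64(0.10516960801143899), 630)
top z med near centre 508.99435316073186
top 80.5 (array([ 4.53945133e+02, -2.61016625e+02,  2.18417131e-01]), np.float64(0.0036427599795112444), 279)
[80.44023438 81.78846853 82.91965536]
[46.95001399 49.83266108 51.4163581 ]
scene ((455.4322814941406, -262.7784729003906), (61.43764877319336, 55.74998474121094), 12.240309715270996)
top ((450.0419006347656, -262.9287414550781), (56.459373474121094, 56.850379943847656), 11.932807922363281)
```

View pics/n.png

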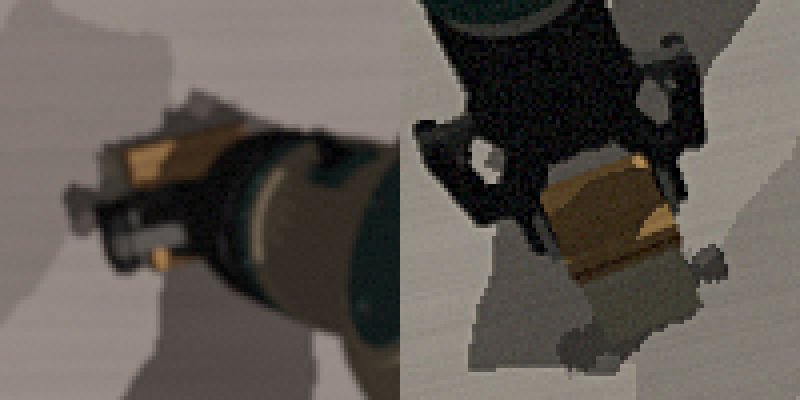

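>>> step_arm([
  [-0.6, -2, 2],
  [-0.6, -4, 4],
  [-0.6, -4, 6],
  [-0.6, -4, 8],
  [-0.6, -4, 9],
  [-0.6, -4, 9.5],
  [-0.6, -4, 9.5],
  [-0.6, -4, 9.5],
], yaw=[0, 0, 0, 0, 0, 0, 0, 0], gripper=[-0.2, -0.2, -0.2, -0.2, -0.2, -0.2, -0.2, -0.2])

```text
clock: 21.4
eef_pos: [451.5, -263.5, 75.7]
tool_rot: [-3.142, -0.0, 1.79]
force: [-0.1, -0.2, 0.1]
width: 58.7
```

```bash
python3 go.py 451.8 -263.3 74 1.79; python3 look.py o 452 -263 80; python3 held.py o 71.8 "('r',60,60)" 455 -263 .22 scene top
```

```text
t 21.4 pos [ 451.5 -263.5   75.7] rpy [-3.1416e+00 -1.0000e-04  1.7901e+00] w 58.7 F [-0.1 -0.2  0.1]
tool shift [0.1 0.3 1.7] yaw 0.0001
top crop origin 395 205
scene crop origin 139 122
scene z med near centre 135.1092750553413
scene 71.8 (array([ 4.55158003e+02, -2.62808989e+02,  2.19712812e-01]), np.float64(0.0720077987171907), 608)
top z med near centre 496.537499255608
top 71.8 (array([ 4.50062618e+02, -2.62710315e+02,  2.26162224e-01]), np.float64(0.0039759388728303514), 271)
```

Aligned in both cameras, with errors under 0.3 mm and yaw 0.22. I'll lower it and release.

>>> step_arm([
  [0, 0, 0.6],
  [0, 0, 1.2],
  [0, 0, 1.8],
  [0, 0, 2.1],
  [0, 0, 2.1],
], yaw=[0, 0, 0, 0, 0], gripper=[-0.2, -0.2, -0.2, -0.2, -0.2])

```text
clock: 21.92
eef_pos: [451.5, -263.5, 73.7]
tool_rot: [-3.142, -0.0, 1.79]
force: [-0.1, 0.5, 0.3]
width: 58.9
```

>>> step_arm([
  [0, 0, 0.4],
  [0, 0, 0.8],
  [0, 0, 0.8],
], yaw=[0, 0, 0], gripper=[-0.2, -0.2, -0.2])

```text
clock: 22.17
eef_pos: [451.5, -263.5, 73.7]
tool_rot: [3.142, 0.0, 1.79]
force: [-2.4, 1.4, 9.0]
width: 58.8
```

>>> step_arm([
  [0, 0, 0],
  [0, 0, 0],
  [0, 0, 0],
  [0, 0, 0],
  [0, 0, -4],
  [0, 0, -16],
  [0, 0, -36],
  [0, 0, -56],
], yaw=[0, 0, 0, 0, 0, 0, 0, 0], gripper=[0.4, 0.6, 0.75, 0.75, 0.75, 0.75, 0.75, 0.75])

```text
clock: 22.83
eef_pos: [451.0, -263.2, 129.1]
tool_rot: [-3.14, -0.001, 1.79]
force: [0.5, -0.0, 0.5]
width: 74.5
```

```bash
python3 look.py p 560 -200 0; python3 m2.py p lo pr pq; python3 go.py 650.1 -139 110 1.198
```

```text
top crop origin 353 151
scene crop origin 182 175
lo top [ 6.4763e+02 -1.3892e+02 -3.7000e-01] 0.0 1828
lo scene [ 6.5239e+02 -1.3909e+02 -3.7000e-01] 0.006 1822
pr top [ 4.6814e+02 -4.5900e+00  1.1000e-01] 0.002 668
pr scene [ 4.733e+02 -4.970e+00 -8.000e-02] 0.074 408
pq top [ 4.5049e+02 -2.6342e+02  2.3000e-01] 0.002 472
pq scene [ 4.5542e+02 -2.6331e+02  2.2000e-01] 0.066 619
t 22.93 pos [ 453.2 -264.4  131.6] rpy [3.1374 0.0035 1.7898] w 74.7 F [ 0.2 -1.1  1. ]
tool shift [ 79.6 219.4  21.6] yaw 0.5918
```

>>> step_arm([
  [8, 22, -10],
  [18, 50, -10],
  [30, 84, -10],
  [42, 117, -10],
  [54, 150, -5],
  [66, 181, 0],
  [75, 206, 5],
  [79.5, 219, 10],
], yaw=[0.06, 0.14, 0.23, 0.32, 0.41, 0.5, 0.56, 0.593], gripper=[0.9, 0.9, 0.9, 0.9, 0.9, 0.9, 0.9, 0.9])

```text
clock: 23.6
eef_pos: [651.0, -134.0, 117.7]
tool_rot: [3.141, -0.002, 1.199]
force: [0.9, 0.6, 0.1]
width: 80.8
```

>>> step_arm([
  [0, 0, 10],
  [0, 0, 22],
  [0, 0, 36],
  [0, 0, 50],
  [0, 0, 62],
  [0, 0, 70],
  [0, 0, 75],
  [0, 0, 75],
], yaw=[0, 0, 0, 0, 0, 0, 0, 0], gripper=[0.9, 0.9, 0.9, 0.9, 0.9, 0.9, 0.9, 0.9])

```text
clock: 24.27
eef_pos: [646.9, -138.5, 42.4]
tool_rot: [-3.139, 0.0, 1.196]
force: [-0.6, 0.0, -0.4]
width: 80.9
```

```bash
python3 go.py 650 -139 23 1.197
```

```text
t 24.27 pos [ 646.9 -138.5   42.4] rpy [-3.1393e+00  4.0000e-04  1.1964e+00] w 80.9 F [-0.6  0.  -0.4]
tool shift [ 0.7  3.  19.4] yaw -0.0006
```

>>> step_arm([
  [0.7, 2.2, 6],
  [0.7, 2.2, 12],
  [0.7, 2.2, 16],
  [0.7, 2.2, 18.5],
  [0.7, 2.2, 18.5],
  [0.7, 2.2, 18.5],
  [0.7, 2.2, 18.5],
  [0.7, 2.2, 18.5],
], yaw=[0, 0, 0, 0, 0, 0, 0, 0], gripper=[0.9, 0.9, 0.9, 0.9, 0.9, 0.9, 0.9, 0.9])

```text
clock: 24.93
eef_pos: [650.5, -138.5, 25.7]
tool_rot: [3.141, -0.0, 1.197]
force: [-0.2, -0.3, -1.0]
width: 80.9
```

```bash
python3 go.py 650 -139 23 1.197
```

```text
t 24.93 pos [ 650.5 -138.5   25.7] rpy [ 3.141e+00 -1.000e-04  1.197e+00] w 80.9 F [-0.2 -0.3 -1. ]
tool shift [-0.7 -0.3  2.7] yaw 0.0
```

>>> step_arm([
  [-0.5, -0.3, 1.5],
  [-0.5, -0.3, 2.2],
  [-0.5, -0.3, 2.2],
  [-0.5, -0.3, 2.2],
  [-0.5, -0.3, 2.2],
  [-0.5, -0.3, 2.2],
  [-0.5, -0.3, 2.2],
  [-0.5, -0.3, 2.2],
], yaw=[0, 0, 0, 0, 0, 0, 0, 0], gripper=[0.8, 0.4, 0, 0, 0, 0, 0, 0])

```text
clock: 25.6
eef_pos: [650.0, -139.0, 23.5]
tool_rot: [3.141, 0.0, 1.197]
force: [-0.3, -0.6, 5.0]
width: 62.3
```

>>> step_arm([
  [0, 0, -4],
  [0, 0, -14],
  [0, 0, -30],
  [0, 0, -50],
  [0, 0, -70],
  [0, 0, -88],
  [0, 0, -100],
  [0, 0, -105],
], yaw=[0, 0, 0, 0, 0, 0, 0, 0], gripper=[-0.2, -0.2, -0.2, -0.2, -0.2, -0.2, -0.2, -0.2])

```text
clock: 26.27
eef_pos: [650.8, -138.9, 130.5]
tool_rot: [3.139, -0.001, 1.197]
force: [0.4, -0.3, -0.5]
width: 62.3
```

```bash
python3 look.py q 650 -139 120; python3 go.py 657.6 131 110 1.157
```

```text
top crop origin 333 102
scene crop origin 210 173
t 26.37 pos [ 650.2 -138.8  129. ] rpy [ 3.1402e+00 -4.0000e-04  1.1970e+00] w 62.2 F [ 0.6 -1.1 -2.5]
tool shift [253.9 -91.6  19. ] yaw 0.04
```

View pics/q.png

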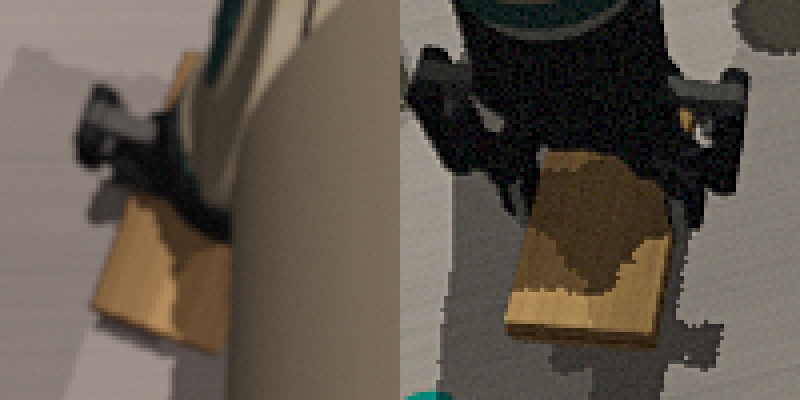

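>>> step_arm([
  [20, -7, 0],
  [52, -19, 0],
  [90, -32, 0],
  [128, -46, 0],
  [166, -60, 0],
  [204, -74, 0],
  [234, -84, 0],
  [254, -91.6, 0],
], yaw=[0.005, 0.01, 0.015, 0.02, 0.025, 0.03, 0.035, 0.039], gripper=[-0.2, -0.2, -0.2, -0.2, -0.2, -0.2, -0.2, -0.2])

```text
clock: 27.03
eef_pos: [655.8, 137.0, 126.4]
tool_rot: [-3.138, -0.001, 1.163]
force: [0.2, 0.1, -0.5]
width: 62.4
```

>>> step_arm([
  [0, 0, 8],
  [0, 0, 18],
  [0, 0, 28],
  [0, 0, 36],
  [0, 0, 42],
  [0, 0, 45],
  [0, 0, 45],
  [0, 0, 45],
], yaw=[0, 0, 0, 0, 0, 0, 0, 0], gripper=[-0.2, -0.2, -0.2, -0.2, -0.2, -0.2, -0.2, -0.2])

```text
clock: 27.7
eef_pos: [657.5, 130.5, 83.1]
tool_rot: [3.142, 0.0, 1.157]
force: [0.5, 0.5, -0.9]
width: 62.6
```

```bash
python3 go.py 657.6 131 73.5 1.158;python3 look.py r 657 131 80; python3 go.py 657.6 131 73.5 1.158; python3 held.py r 80.5 "('r',130,64)" 660 131 -.41 scene top
```

```text
t 27.7 pos [657.5 130.5  83.1] rpy [3.1416e+00 1.0000e-04 1.1571e+00] w 62.6 F [ 0.5  0.5 -0.9]
tool shift [ 0.6 -0.1  9.6] yaw -0.0009
top crop origin 193 103
scene crop origin 346 155
t 27.8 pos [657.8 130.9  83.7] rpy [ 3.1408e+00 -6.0000e-04  1.1576e+00] w 62.6 F [ 0.3 -0.1 -1.6]
tool shift [ 0.  -0.2 10.2] yaw -0.0004
scene z med near centre 460.39324787561554
scene 80.5 (array([ 6.61517802e+02,  1.28643642e+02, -4.09686987e-01]), np.float64(0.003574814905210942), 1251)
top z med near centre 470.8726353516569
top 80.5 (array([ 6.55327295e+02,  1.29147895e+02, -4.12034154e-01]), np.float64(0.0010149565078755609), 1086)
```

View pics/r.png

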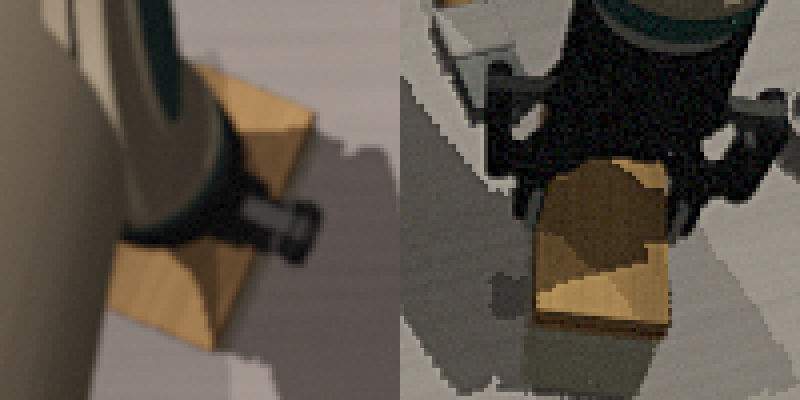

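>>> step_arm([
  [1, -0.7, 2],
  [2.2, -1.4, 4],
  [2.2, -1.4, 6],
  [2.2, -1.4, 7],
  [2.2, -1.4, 8],
  [2.2, -1.4, 8],
  [2.2, -1.4, 8],
  [2.2, -1.4, 8],
], yaw=[0, 0, 0, 0, 0, 0, 0, 0], gripper=[-0.2, -0.2, -0.2, -0.2, -0.2, -0.2, -0.2, -0.2])

```text
clock: 28.47
eef_pos: [657.0, 133.6, 75.2]
tool_rot: [3.141, -0.0, 1.158]
force: [0.5, -0.3, -0.5]
width: 62.4
```

```bash
python3 look.py s 657 131 80; python3 go.py 657.6 131 73.5 1.158; python3 held.py s 72 "('r',130,64)" 660 131 -.41 scene top
```

```text
top crop origin 193 103
scene crop origin 346 155
t 28.57 pos [657.  133.6  75.3] rpy [ 3.1414e+00 -1.0000e-04  1.1579e+00] w 62.7 F [-0.4 -0.7 -1. ]
tool shift [-2.2  1.6  1.8] yaw -0.0001
scene z med near centre 455.67591961297603
scene 72.0 (array([ 6.60718441e+02,  1.31522799e+02, -4.10075330e-01]), np.float64(0.001785080772583702), 1238)
top z med near centre 463.31820774499363
top 72.0 (array([ 6.54939204e+02,  1.32363710e+02, -4.12977063e-01]), np.float64(0.0010220191965266297), 1088)
```

>>> step_arm([
  [-0.4, 0.2, 0.6],
  [-0.4, 0.2, 1.2],
  [-0.4, 0.2, 1.6],
  [-0.4, 0.2, 2],
  [-0.4, 0.2, 2.3],
  [-0.4, 0.2, 2.3],
], yaw=[0, 0, 0, 0, 0, 0], gripper=[-0.2, -0.2, -0.2, -0.2, -0.2, -0.2])

```text
clock: 29.07
eef_pos: [656.9, 133.1, 73.5]
tool_rot: [-3.142, -0.0, 1.158]
force: [-1.5, -1.5, 5.2]
width: 62.5
```

Contact at 5 N. Releasing and clearing the area.

>>> step_arm([
  [0, 0, 0],
  [0, 0, 0],
  [0, 0, 0],
  [0, 0, 0],
  [0, 0, -4],
  [0, 0, -16],
  [0, 0, -46],
  [0, 0, -80],
], yaw=[0, 0, 0, 0, 0, 0, 0, 0], gripper=[0.6, 0.8, 0.9, 0.9, 0.9, 0.9, 0.9, 0.9])

```text
clock: 29.73
eef_pos: [655.6, 133.0, 152.7]
tool_rot: [-3.138, 0.002, 1.158]
force: [1.2, -0.1, -0.7]
width: 81.4
```

```bash
python3 go.py 400 400 260 1.158
```

```text
t 29.73 pos [655.6 133.  152.7] rpy [-3.1384e+00  2.3000e-03  1.1580e+00] w 81.4 F [ 1.2 -0.1 -0.7]
tool shift [ 142.1 -341.2 -107.3] yaw -0.0
```

>>> step_arm([
  [10, -24, -30],
  [24, -58, -45],
  [38, -92, -60],
  [52, -126, -75],
  [66, -160, -90],
  [80, -194, -100],
  [94, -228, -105],
  [108, -262, -105],
], yaw=[0, 0, 0, 0, 0, 0, 0, 0], gripper=[0.9, 0.9, 0.9, 0.9, 0.9, 0.9, 0.9, 0.9])

```text
clock: 30.4
eef_pos: [459.8, 338.9, 260.7]
tool_rot: [3.14, -0.004, 1.158]
force: [0.5, 0.1, -0.4]
width: 81.2
```

>>> step_arm([
  [10, -24, 0],
  [24, -58, 0],
  [38, -92, 0],
  [52, -126, 0],
  [60, -146, 0],
  [64, -156, 0],
  [64, -156, 0],
  [64, -156, 0],
], yaw=[0, 0, 0, 0, 0, 0, 0, 0], gripper=[0.9, 0.9, 0.9, 0.9, 0.9, 0.9, 0.9, 0.9])

```text
clock: 31.07
eef_pos: [344.0, 457.7, 258.4]
tool_rot: [3.14, -0.0, 1.158]
force: [0.4, -0.6, -0.0]
width: 81.0
```

```bash
python3 look.py z 560 0 0; python3 go.py 0 0 0 0|head -1; python3 m2.py z ps pr pq po; python3 - <<'E'
from h import *
cv2.imwrite("pics/z1.png",np.load("top_z.npz")["frame"][:,:,::-1]);cv2.imwrite("pics/z2.png",np.load("scene_z.npz")["frame"][:,:,::-1])
W=cloud(dict(np.load("top_z.npz")))
for n,c in dict(s=(483,291),r=(468,-5),q=(450,-263),o=(655,131)).items():
    m=np.hypot(W[...,0]-c[0],W[...,1]-c[1])<18
    P=W[m];A=np.c_[P[:,:2]-c,np.ones(len(P))];print(n,np.round(np.linalg.lstsq(A,P[:,2],rcond=None)[0],3))
E
```

```text
top crop origin 260 153
scene crop origin 269 155
t 31.17 pos [345.2 456.5 258.3] rpy [3.1399e+00 2.0000e-04 1.1544e+00] w 81.2 F [ 0.2 -0.2  0.2]
ps top [4.8341e+02 2.9087e+02 6.0000e-02] 0.007 405
ps scene [ 4.8836e+02  2.9062e+02 -1.6000e-01] 0.165 217
pr top [ 4.6812e+02 -4.5900e+00 -2.0000e-02] 0.002 673
pr scene [ 4.7335e+02 -5.1100e+00  8.0000e-02] 0.067 408
pq top [ 4.5003e+02 -2.6325e+02  2.2000e-01] 0.005 937
pq scene [ 4.5529e+02 -2.6339e+02  2.2000e-01] 0.061 615
po top [ 6.5515e+02  1.3221e+02 -4.1000e-01] 0.003 2098
po scene [ 6.5973e+02  1.3173e+02 -4.1000e-01] 0.015 1707
s [-3.2000e-02  1.1900e-01  7.0199e+01]
r [2.0000e-03 7.0000e-03 7.0803e+01]
q [-5.000e-03 -1.600e-02  7.086e+01]
o [ 6.0000e-03 -1.0000e-03  7.0936e+01]
```

View pics/z1.png

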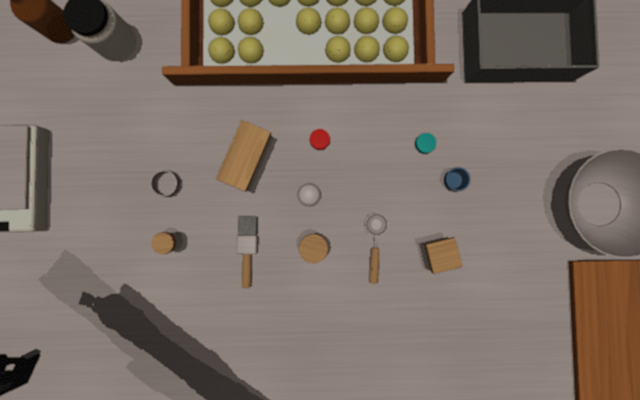

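View pics/z2.png

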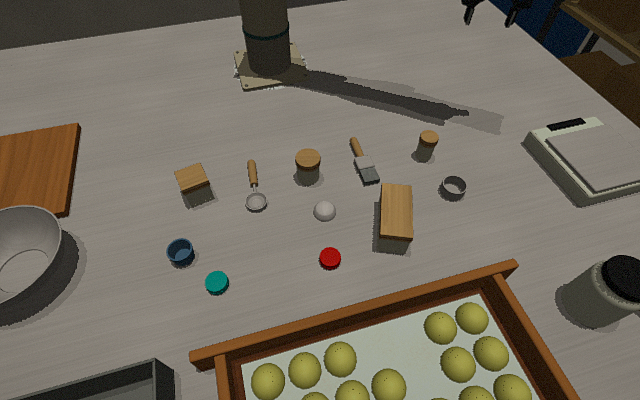

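```bash
python3 - <<'E'
from h import *
for c,o in(("top",(483.4,290.9)),("scene",(488.4,290.6))):
    W=cloud(dict(np.load(f"{c}_z.npz")))
    m=(np.hypot(W[...,0]-o[0],W[...,1]-o[1])<17)&(abs(W[...,2]-70)<6);P=W[m];A=np.c_[P[:,:2]-o,np.ones(len(P))]
    r=np.linalg.lstsq(A,P[:,2],rcond=None)[0];print(c,len(P),np.round(r,3),(P[:,2]-A@r).std())
ctrl.finish_job()
E
```

```text
top 235 [-1.100e-02 -1.100e-02  7.092e+01] 1.3040533790162556
scene 119 [-1.6000e-02  2.5000e-02  7.0305e+01] 1.0531952271883325
the job is handed in; nothing more can be done
```

I took the stack apart lid by lid and put each lid on its own pot. I handed the job in at about 31 s, with the arm clear of everything.

**Centring:** in the final pictures each lid sits within about 0.7 mm of its pot's centre in both cameras. The square lid's yaw is 0.22 against 0.22 for the pot, and the oblong's is -0.41 against -0.41.

**Lying flat:** all four lid tops read 70–71 mm high with almost no tilt.

**Left alone:** I did not touch the dome, the cup, or the red and turquoise look-alikes. They sit at the same pixels as at the start.

**Checks that disagreed:**
- The two cameras differ by a constant 5 mm or so in x. I compared lid and pot only within the same camera.
- My first flatness check on the small lid showed a tilt of about 0.12. Stray edge pixels were the likely cause. Refitted without them, the tilt was about 0.02 in the top camera and 0.03 in the scene camera.

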